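# Take the surface temperature of the large rubber disc through the window

## Robot

A 6-joint arm with a two-finger parallel gripper is mounted at the origin on a cart in front of the work surface, level with it; the furniture and walls round the work are solid. World frame = base frame: x ahead of the robot, y to its left, z up, the work surface at z = 0. Lengths are in mm, angles in rad, forces in N, time in s.
With the tool pointing down it reaches from about 350 to 875 mm from the base axis. Payload 4.2 kg.
Tool frame: the origin (TCP) lies at the very end of the fingers, on their centre line; the grasp point (between the pads) lies 19 mm behind it; z points along the fingers, y is the line along which they close (so a half turn about z gives the same grasp; the last joint's range is limited). The gripper opens to 85 mm and grips with 20 to 120 N. Pads are 22 mm wide; open, the fingers measure 114 mm over their backs; the gripper's body (76 mm by 85 mm) begins 54 mm behind the grasp point. The pads swing forward as they close: fully open they stand 13 mm farther back than shut.
Start: joints at [1.606, 0.385, 0.008, 0, -1.194, -0.259], TCP at [138.679, 609.399, 231.312] pointing down, gripper open.
Joint ranges: [-3.14, 3.14], [-1.21, 2.06], [-1.07, 1.41], [-3.16, 2.05], [-2.99, -0.16], [-3.1, 3.1]. Speed limits (rad/s): [2.79, 2.79, 3.14, 3.14, 3.14, 3.14].

## Interface

Orientations are given as [roll, pitch, yaw] about the fixed x, y, z axes, in that order (R = Rz(yaw) Ry(pitch) Rx(roll)).
In Python, from workcell import readout, grab_frame, workorder gives the robot as it stands.
- The arm moves only by the tool play_rows, never from a script. Its argument "moves" is a list of rows, each a list of 3 entries, a list of its own where there are three numbers: the shift along the tool's x, y, z in mm, then the turn about the tool's z in degrees, then the closure, from 0 (fully open) to 1 (shut). A call has 1 to 8 rows; each row is the pose to reach, as a shift and turn from the pose commanded when the call began, along the tool's axes at that moment; what a row does not reach only later rows make up. A row lasts 1/8 s, in which the tool goes at most 62.5 mm and 10.7 degrees, less where a joint would pass 70% of its speed; a pose out of reach is approached as far as the arm can. A call with a gripper value outside its range is refused whole. The fingers move at their own pace and stop on an object; the grip force is fixed at half the most. Time passes only in rows, so rows that repeat a pose let the fingers close. It gives the time, the measured TCP pose, the force, the opening and the grip force at its end, in the units of the state.
- readout.read_state(): the state, without advancing time (a new reading comes with each control period).
- grab_frame(name): name is "scene" or "side" or "wrist"; returns a dict with "img" (420x560x3 uint8, red, green, blue), "fx", "fy", "cx", "cy" (pixels), "extrinsics" (4x4, takes a point from world to camera coordinates). Camera axes: x right, y up, looking along -z (the intrinsics and any distortion apply to the point x, -y, -z); pixel columns grow to the right and rows downward; lengths in mm; the calibration is good to about 2 mm. A picture is of the moment at which its call begins. There is no depth.
- workorder.hand_in(): hands the job in; it is judged then, once.
The state is a dict: "time_s": time; "joint_positions": joint angles; "qvel": joint speeds; "tau": joint torques, N m; "tool_pos": TCP position; "tool_rot": TCP orientation; "wrist_force": force on the tool from outside, world axes, zero at the start; "torque": the same for the moment, N m; "opening": opening from 0.0 (shut) to 1.0 (fully open); "grip_force": force on a finger pad.
Only numpy, scipy, OpenCV 4.12 (cv2) and the standard library are available. Lean on these libraries where they do the work, as an engineer would, in place of code of your own. Each camera call takes 0.05 s, during which the arm holds its last target. There are 200 camera calls.

## Task

Push the specimen wheel round by its pins until the large solid rubber disc stands centred in the fixed window. Then take the contact thermometer from its dock, aim it square to the sloping wheel through the middle of the window, press its sprung nose on the disc gently, with about 6 N, and hold it steady there for about two seconds. Put the thermometer back upright in its dock and let go, leaving the disc in the window and the dish, crucible and jar beside the work where they are.

Things in the scene. Friction and masses are not known exactly. Their poses are not given: they have to be found in the camera images.
- station: fixed grey inclined stand, 215 x 200 mm, about 150 mm high, upper face sloping at 25 degrees, low side towards the robot. It carries a specimen wheel, parallel to the slope. Origin: on the bench under the middle of the wheel; z up, x horizontal towards the high side
- wheel_centre (a point): on the wheel's axis, in the upper face of its plate (aluminium, 184 mm diameter), 85 mm above the bench; z along the axis, square to the slope, x from the axis to the large disc. 8 steel pins, 8 mm thick, 22 mm high above the plate, stand on a circle of radius 84 mm, at 22.5, 67.5, 112.5 ... degrees from x. A hub of 24 mm diameter is 9 mm high
- disc_seat (a point): on the wheel's plate under the middle of the large dark solid rubber disc (38 mm), the one to be measured, 55 mm from the axis. The disc's top is 2 to 10 mm above this point: it differs from start to start, is not reported and must be felt. The other specimens: smaller solid discs (29 mm) a quarter turn either side, a metal ring across the axis; up to 9 mm high, all fixed to the wheel
- wheel (a joint): angle of the wheel, rad, counter-clockwise positive seen from above the slope; 0 (or a whole turn) when the large disc is centred under the window, else the disc is turned by this angle from the uphill direction. It starts 0.8 to 2.2 rad counter-clockwise. Turns freely all round with light friction (about 0.1 N m) and stays where it is left
- window: fixed aluminium plate 4 mm thick with a round hole of 46 mm, on a post at the uphill edge, over the wheel; the pins pass under it. Origin: centre of the hole, in the plate's upper face; z square to the slope, up and away from the wheel, x uphill. The wheel's axis is parallel to z and passes at x = -55 mm; the wheel plate's upper face is at z = -31 mm
- thermometer: loose contact thermometer, 0.16 kg, upright in its dock. Origin: centre of the underside of its round collar (48 mm diameter, 6 mm thick); z along the stick, away from the nose. Above the collar a black square grip, 30 x 30 mm, faces square to x and y, from z = 6 to 81 mm; below it a steel barrel, 20 mm diameter, to z = -35 mm, then the nose, 12 mm diameter, to z = -55 mm
- tip (a point): flat end of the thermometer's nose when it is not pushed in: 55 mm below the thermometer's origin along its z; axes as the thermometer's. The nose pushes in along z by up to 12 mm against a spring of 2 N per mm, without preload
- dock: fixed grey dock: round foot of 70 mm diameter, upright tube of 44 mm outer and 32 mm inner diameter, its rim 70 mm above the bench, open at the top; the thermometer's barrel hangs in it and the collar rests on the rim. Origin: centre of the underside, z up
- petri_dish: loose bystander: glass dish, 86 mm diameter, 14 mm high, origin under its centre; leave alone
- crucible: loose bystander: pale crucible, 36 mm diameter, 32 mm high, origin under its centre; leave alone
- jar: loose bystander: small white jar with red cap, 46 mm diameter, 71 mm high, origin under its centre; leave alone

How it is judged (in metres and radians):
On the way, in this order (a step that is already met when the one before it is completed fails the run):
1. the large rubber disc is centred in the window (wheel within 0.07 rad) and at rest ((value of joint wheel between -0.07 and 0.07 rad or value of joint wheel between -6.3532 and -6.2132 rad or value of joint wheel between 6.2132 and 6.3532 rad) and velocity of joint wheel between -0.1 and 0.1 rad/s), for 0.2 s.
2. the thermometer's nose is pressed on the disc through the window with 4 to 8.5 N, within 7 mm of the window's middle in x and in y, square within 0.14 rad, and held steady for 1 s ((value of joint wheel between -0.07 and 0.07 rad or value of joint wheel between -6.3532 and -6.2132 rad or value of joint wheel between 6.2132 and 6.3532 rad) and x of tip in the frame of window between -0.007 and 0.007 m and y of tip in the frame of window between -0.007 and 0.007 m and z of tip in the frame of window below -0.015 m and angle between the z axis of thermometer and the z axis of window, either way round below 0.14 rad and contact force between thermometer and station between 4 and 8.5 N and linear speed of thermometer below 0.015 m/s), for 1 s.
At the end, for the whole second after the job is handed in: the large disc is still in the window (wheel within 0.07 rad), and the thermometer stands at rest and upright (within 0.1 rad) in its dock, its collar on the rim (within 12 mm sideways, origin 64 to 74 mm above the bench) ((value of joint wheel between -0.07 and 0.07 rad or value of joint wheel between -6.3532 and -6.2132 rad or value of joint wheel between 6.2132 and 6.3532 rad) and horizontal distance between thermometer and dock below 0.012 m and z of thermometer in the frame of dock between 0.064 and 0.074 m and angle between thermometer's own z axis and vertical below 0.1 rad and linear speed of thermometer below 0.02 m/s); the robot touches nothing.
It fails at once if the thermometer is pressed on the station with more than 18 N (contact force between thermometer and station above 18 N).
It fails at once if the glass dish is moved more than 30 mm (distance of petri_dish from where it was at the start of the episode above 0.03 m).
It fails at once if the crucible is moved more than 30 mm (distance of crucible from where it was at the start of the episode above 0.03 m).
It fails at once if the small jar is moved more than 30 mm (distance of jar from where it was at the start of the episode above 0.03 m).
It also fails if it takes over 67 s, if anything falls off the work surface, if the arm or the gripper's body presses on something with over 40 N, if the wrist force passes 120 N, or if a joint passes its speed limit or range.

## Working session

There is one attempt and no reset: what is moved stays moved. The work goes in short steps, Python scripts to look and compute and a tool call to move; the robot and the scene stay as the last step left them, time stands still between calls to the robot, and variables do not carry over. Pictures are saved under pics/ and viewed, at most 10 in all, crops included, and the job is handed in when it is done.

Besides the shell and the picture viewer there is one more tool, called after "Emit:" as name([rows], argument=value, ...), one row to a line, values as JSON. play_rows: Moves the arm, as the interface text tells. Its arguments: {"type":"object","properties":{"moves":{"type":"array"}},"required":["moves"]}

```bash
ls; mkdir -p pics; cat > h.py <<'E'
import numpy as np, cv2, json
from workcell import readout, grab_frame, workorder
def save(n,f=None):
    d=grab_frame(n); cv2.imwrite(f"pics/{f or n}.png",d["img"][:,:,::-1]); 
    np.savez(f"pics/{f or n}.npz",**{k:np.array(v) for k,v in d.items()}); return d
def load(f): return dict(np.load(f"pics/{f}.npz"))
def proj(d,P):
    P=np.atleast_2d(P); c=P@d["extrinsics"][:3,:3].T+d["extrinsics"][:3,3]
    return np.c_[d["cx"]+d["fx"]*c[:,0]/-c[:,2], d["cy"]+d["fy"]*(-c[:,1])/-c[:,2]]
def ray(d,uv):
    R=d["extrinsics"][:3,:3]; t=d["extrinsics"][:3,3]
    v=np.array([(uv[0]-d["cx"])/d["fx"],-(uv[1]-d["cy"])/d["fy"],-1]); return -R.T@t, R.T@v
def onz(d,uv,z):
    o,v=ray(d,uv); return o+v*(z-o[2])/v[2]
E
python3 - <<'E'
from h import *
for n in("scene","side"):
    d=save(n); print(n,d["fx"],d["cx"],d["cy"],[k for k in d]); print(np.round(d["extrinsics"],3))
s=readout.read_state(); print(s)
E
```

```text
pics
scene 465.384219792877 287.0874618683686 206.2541888419616 ['img', 'fx', 'fy', 'cx', 'cy', 'extrinsics']
[[ 8.64000e-01 -5.03000e-01 -1.50000e-02 -3.68446e+02]
 [ 3.20000e-01  5.27000e-01  7.87000e-01 -4.00648e+02]
 [-3.88000e-01 -6.85000e-01  6.17000e-01 -5.24868e+02]
 [ 0.00000e+00  0.00000e+00  0.00000e+00  1.00000e+00]]
side 384.6090111950153 281.175047333089 209.5505313701096 ['img', 'fx', 'fy', 'cx', 'cy', 'extrinsics']
[[-9.760000e-01 -2.160000e-01  1.000000e-03  6.035760e+02]
 [ 9.400000e-02 -4.220000e-01  9.020000e-01 -3.921600e+01]
 [-1.950000e-01  8.810000e-01  4.320000e-01 -1.003902e+03]
 [ 0.000000e+00  0.000000e+00  0.000000e+00  1.000000e+00]]
{'time_s': 0.1, 'joint_positions': array([ 1.60557435e+00,  3.85491474e-01,  6.73594083e-03, -4.25073471e-04,
       -1.19403135e+00, -2.58586654e-01]), 'qvel': array([-0.00025819, -0.00124109,  0.00249685,  0.00281891, -0.0010782 ,
        0.00033825]), 'tau': array([-7.31344790e-05, -3.93316448e+01,  1.88929331e+01,  4.19796064e+00,
       -2.55989828e-03,  2.50282632e-06]), 'tool_pos': array([138.5945614 , 608.88535217, 230.31494194]), 'tool_rot': array([ 3.13956726e+00, -1.27205061e-04, -2.23965282e-01]), 'wrist_force': array([0.00655272, 0.8184078 , 0.54138041]), 'torque': array([-0.01389604, -0.03216662,  0.03869302]), 'grip_force': 0.0, 'opening': 1.0020044961928753}
```

View pics/scene.png

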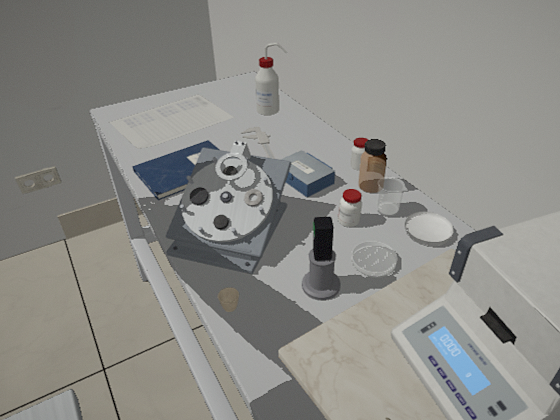

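View pics/side.png

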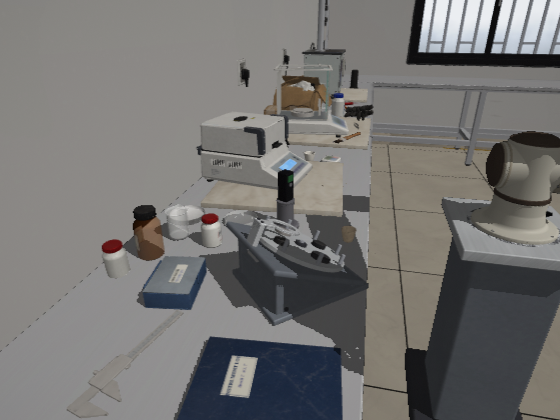

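The scene view shows the wheel centre near (227,197), the window near (232,163), the thermometer and dock near (321,285), the dish at (375,258), the jar at (350,208) and the crucible at (229,299). Next I'll zoom in.

```bash
python3 - <<'E'
from h import *
d=load("scene"); im=d["img"][130:310,160:400]
cv2.imwrite("pics/sc.png",cv2.resize(im,None,fx=3.3,fy=3.3,interpolation=cv2.INTER_CUBIC)[:,:,::-1])
e=load("side")
for n,x in(("scene",d),("side",e)):
    print(n,"cam",ray(x,(0,0))[0].round(), "tcp",proj(x,[138.6,609,230]).round(),"base",proj(x,[[0,0,0]]).round())
for n,uv,z in(("dockfoot",(321,285),8),("jar",(349,222),0),("dish",(375,260),7),("cruc",(228,305),0),("hub",(227,196),90)): print(n,onz(d,uv,z).round(1))
E
```

```text
scene cam [ 243. -334.  633.] tcp [[-17. 127.]] base [[-40. 561.]]
side cam [398. 998. 468.] tcp [[609. 283.]] base [[512. 225.]]
dockfoot [573.5 132.2   8. ]
jar [726.1 255.7   0. ]
dish [696.5 133.    7. ]
cruc [413.5 182.6   0. ]
hub [500.9 359.3  90. ]
```

View pics/sc.png

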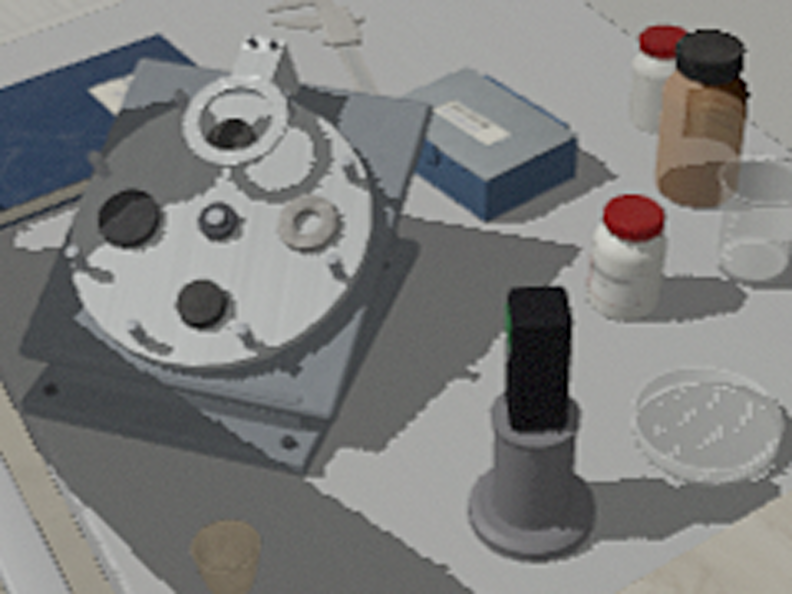

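```bash
cat >> h.py <<'E'
S,C=np.sin(np.radians(25)),np.cos(np.radians(25))
def frame(p):  # x,y,yaw -> wheel centre, u(uphill), v, n
    x,y,a=p[:3]; h=np.array([np.cos(a),np.sin(a),0]); k=np.array([0,0,1.])
    u=C*h+S*k; n=-S*h+C*k; return np.array([x,y,85.]),u,np.cross(n,u),n
def wp(p,r,a,h): c,u,v,n=frame(p); return c+r*(np.cos(a)*u+np.sin(a)*v)+h*n
def win(p): return wp(p,55,0,31)
E
cat > fit.py <<'E'
from h import *
from scipy.optimize import least_squares
d=load("scene"); e=load("side")
cr=lambda x,y:np.array([x/3.3+160,y/3.3+130])
Q=np.pi/2
def model(q):
    t=q[3]; return np.array([wp(q,55,0,31),wp(q,55,t,5),wp(q,55,t+Q,5),wp(q,55,t+2*Q,5)])
obs=np.array([cr(235,121),cr(129,217),cr(203,303),cr(309,222)])
f=lambda q:(proj(d,model(q))-obs).ravel()
r=least_squares(f,[500,359,0.6,1.4],x_scale=[10,10,.1,.1])
q=r.x; print(q,f(q).round(1)); np.save("q.npy",q)
def draw(x,name,x0,y0,x1,y1,s):
    im=cv2.resize(x["img"][y0:y1,x0:x1],None,fx=s,fy=s,interpolation=cv2.INTER_CUBIC)[:,:,::-1].copy()
    def dot(P,c):
        for a in (proj(x,P)-[x0,y0])*s+s/2-.5: cv2.circle(im,tuple(int(b) for b in a),1,c,-1)
    A=np.linspace(0,2*np.pi,120)
    dot([wp(q,92,a,0) for a in A],(0,255,0))
    w,(c,u,v,n)=win(q),frame(q)
    dot([w+23*(np.cos(a)*u+np.sin(a)*v) for a in A],(0,0,255))
    dot([wp(q,84,q[3]+np.pi/8+i*np.pi/4,22) for i in range(8)],(255,0,255))
    dot([wp(q,55,q[3],5)+19*(np.cos(a)*u+np.sin(a)*v) for a in A],(255,255,0))
    return im
a=draw(d,"s",170,140,310,280,2.8) ; b=draw(e,"e",220,200,360,320,2.8)
b=cv2.copyMakeBorder(b,0,a.shape[0]-b.shape[0],0,0,cv2.BORDER_CONSTANT)
cv2.imwrite("pics/ov.png",np.hstack([a,b]))
E
python3 fit.py
```

```text
[500.23051972 360.19803856   0.76258664   1.71923028] [ 0.1 -0.7  0.1  0.2 -0.   0.3 -0.1  0.1]
```

View pics/ov.png

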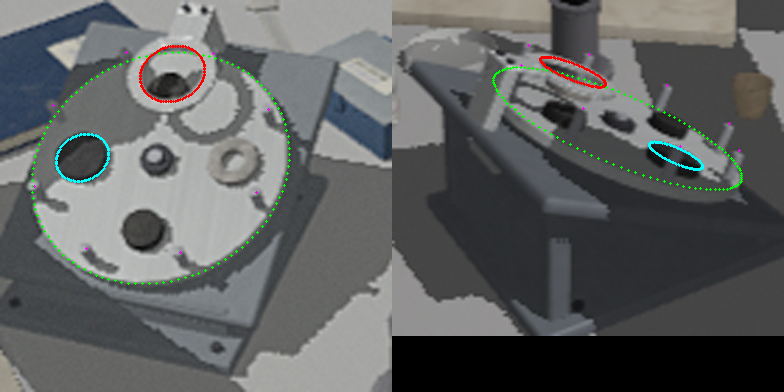

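Model fits both views well (outlines lie on the hole, disc, plate and pins): wheel at (500,360), uphill heading 0.763 rad, wheel angle ≈ 1.72. The plan is to push the pin at +211° clockwise with shut fingers.

```bash
cat >> h.py <<'E'
def rows(goals,cl,st=None):
    """goals: list of (x,y,z,yaw_deg world) -> rows in tool axes of the present pose (tool down)"""
    s=readout.read_state(); p=s["tool_pos"]; r=s["tool_rot"]
    from scipy.spatial.transform import Rotation as T
    R=T.from_euler("xyz",r).as_matrix(); y0=np.degrees(r[2]); out=[]
    for g in goals:
        t=np.array(g[:3])-p; dy=(g[3]-y0+180)%360-180
        out.append([[round(float(v)) for v in R.T@t],round(float(-dy)),cl])
    print("t",round(s["time_s"],2),"pos",p.round(1),"rot",r.round(3),"F",s["wrist_force"].round(1),"q6",s["joint_positions"][[0,5]].round(2)); print(out); return out
def fing(q,A,r=86,cl=13):
    "finger pose at wheel-plane angle A (deg), vertical clearance cl above plate"
    a=np.radians(A); P=wp(q,r,a,0); P[2]+=cl
    return [*P, (A+np.degrees(q[2])+180)%360-360 if False else (A+np.degrees(q[2]))-360]
E
python3 - <<'E'
from h import *
q=np.load("q.npy"); g=fing(q,232); print(np.round(g,1))
up=list(g); up[2]+=90; rows([up,g],1)
for a in(232,200,160,125): print(a,np.round(fing(q,a),1))
E
```

```text
[512.3 278.   75.6 -84.3]
t 0.1 pos [138.6 608.9 230.3] rot [ 3.14  -0.    -0.224] F [0.  0.8 0.5] q6 [ 1.61 -0.26]
[[[438, 239, 65], 71, 1], [[438, 239, 155], 71, 1]]
232 [512.3 278.   75.6 -84.3]
200 [ 467.6  288.3   63.8 -116.3]
160 [ 427.   330.9   63.8 -156.3]
125 [ 419.2  380.3   77.2 -191.3]
```

Emit:
play_rows([
  [[60,32,0],10,1],
  [[120,64,0],20,1],
  [[180,96,0],30,1],
  [[240,128,0],40,1],
  [[300,160,0],50,1],
  [[355,192,0],60,1],
  [[400,218,20],71,1],
  [[438,239,65],71,1],
])

```text
time_s: 1.1
tool_pos: [504.6, 287.8, 178.8]
tool_rot: [-3.137, 0.003, -1.465]
wrist_force: [-0.3, 1.2, 0.4]
opening: 0.0
grip_force: 0.0
```

```bash
python3 - <<'E'
from h import *
q=np.load("q.npy"); g=fing(q,232); up=list(g); up[2]+=90
rows([up,g]+[fing(q,a) for a in(228,224,218,212,206)],1)
E
```

```text
t 1.1 pos [504.6 287.8 178.8] rot [-3.137e+00  3.000e-03 -1.465e+00] F [-0.3  1.2  0.4] q6 [ 0.8  -0.69]
[[[11, -7, 13], 0, 1], [[11, -6, 103], 0, 1], [[10, -1, 105], 4, 1], [[9, 5, 107], 8, 1], [[7, 13, 109], 14, 1], [[4, 22, 111], 20, 1], [[1, 30, 113], 26, 1]]
```

```bash
cat >> h.py <<'E'
# commanded pose kept in cmd.json: x,y,z,yaw(deg), tool pointing straight down
def get(): return np.array(json.load(open("cmd.json")))
def ax(y): y=np.radians(y); return np.array([[np.cos(y),np.sin(y),0],[np.sin(y),-np.cos(y),0],[0,0,-1.]])  # rows = tool x,y,z in world
def did(sh,tu):
    c=get(); c[:3]+=ax(c[3]).T@np.array(sh,float); c[3]-=tu; json.dump(list(c),open("cmd.json","w"))
def rows(goals,cl):
    c=get(); s=readout.read_state(); out=[]
    for g in goals:
        dy=(g[3]-c[3]+180)%360-180
        out.append([[round(float(v)) for v in ax(c[3])@(np.array(g[:3])-c[:3])],round(float(-dy)),cl])
    print("t",round(s["time_s"],2),"cmd",c.round(1),"meas",s["tool_pos"].round(1),np.degrees(s["tool_rot"]).round(1),"F",s["wrist_force"].round(1),"q6",s["joint_positions"][5].round(2)); print(out)
E
python3 - <<'E'
from h import *
json.dump([138.68,609.4,231.3,-12.84],open("cmd.json","w")); did([438,239,65],71)
q=np.load("q.npy"); g=fing(q,232)
rows([g]+[fing(q,a) for a in(228,224,218,212,206)],1)
E
```

```text
t 1.1 cmd [512.6 279.  166.3 -83.8] meas [504.6 287.8 178.8] [-179.8    0.2  -83.9] F [-0.3  1.2  0.4] q6 -0.69
[[[1, 0, 91], 0, 1], [[0, 6, 93], 4, 1], [[0, 12, 94], 8, 1], [[-3, 20, 97], 14, 1], [[-6, 28, 99], 20, 1], [[-9, 36, 101], 26, 1]]
```

Emit:
play_rows([
  [[0,0,45],0,1],
  [[0,0,75],0,1],
  [[0,0,90],0,1],
  [[0,0,90],0,1],
])

```text
time_s: 1.6
tool_pos: [501.8, 288.5, 86.8]
tool_rot: [3.14, -0.001, -1.463]
wrist_force: [0.2, -0.1, -0.0]
opening: 0.002
grip_force: 0.0
```

```bash
python3 - <<'E'
from h import *
did([0,0,90],0); q=np.load("q.npy")
rows([fing(q,a) for a in(228,224,218,212,206,200,194,188)],1)
E
```

```text
t 1.6 cmd [512.6 279.   76.3 -83.8] meas [501.8 288.5  86.8] [ 1.799e+02 -1.000e-01 -8.380e+01] F [ 0.2 -0.1 -0. ] q6 -0.69
[[[0, 6, 3], 4, 1], [[0, 12, 4], 8, 1], [[-3, 20, 7], 14, 1], [[-6, 28, 9], 20, 1], [[-9, 36, 11], 26, 1], [[-14, 44, 12], 32, 1], [[-19, 51, 14], 38, 1], [[-26, 58, 14], 44, 1]]
```

```bash
cat >> h.py <<'E'
def rows(goals,cl):
    s=readout.read_state(); p=s["tool_pos"]; y=np.degrees(s["tool_rot"][2]); out=[]
    for g in goals:
        dy=(g[3]-y+180)%360-180
        out.append([[round(float(v)) for v in ax(y)@(np.array(g[:3])-p)],round(float(-dy)),cl])
    print("t",round(s["time_s"],2),"meas",p.round(1),np.degrees(s["tool_rot"]).round(1),"F",s["wrist_force"].round(1),"q6",s["joint_positions"][5].round(2)); print(out)
def where(q):
    p=readout.read_state()["tool_pos"]; c,u,v,n=frame(q); o=p-c; k=o@n/n[2]; w=o-[0,0,k]
    print("angle",np.degrees(np.arctan2(w@v,w@u)).round(1),"r",np.hypot(w@u,w@v).round(1),"clear",k.round(1))
E
python3 - <<'E'
from h import *
q=np.load("q.npy"); where(q)
rows([fing(q,232,cl=30)]+[fing(q,a) for a in(230,228,224,218,212,206)],1)
E
```

```text
angle -135.3 r 75.1 clear 24.4
t 1.6 meas [501.8 288.5  86.8] [ 1.799e+02 -1.000e-01 -8.380e+01] F [ 0.2 -0.1 -0. ] q6 -0.69
[[[12, -9, -6], 1, 1], [[11, -7, 12], 3, 1], [[11, -4, 13], 5, 1], [[10, 2, 15], 9, 1], [[8, 10, 17], 15, 1], [[5, 19, 20], 21, 1], [[1, 26, 21], 27, 1]]
```

Emit:
play_rows([
  [[12,-9,-4],1,1],
  [[12,-8,0],2,1],
  [[11,-7,12],3,1],
  [[11,-6,13],5,1],
  [[10,2,15],9,1],
  [[8,10,17],15,1],
  [[5,19,20],21,1],
  [[1,26,21],27,1],
])

```text
time_s: 2.6
tool_pos: [476.1, 284.8, 66.8]
tool_rot: [-3.141, -0.001, -1.938]
wrist_force: [1.0, -0.7, 2.5]
opening: -0.007
grip_force: 0.9
```

```bash
python3 - <<'E'
from h import *
q=np.load("q.npy"); where(q)
rows([fing(q,a,cl=12) for a in(204,198,192,186,180,174,168,162)],1)
E
```

```text
angle -153.7 r 85.6 clear 14.2
t 2.6 meas [476.1 284.8  66.8] [-180.   -0. -111.] F [ 1.  -0.7  2.5] q6 -1.2
[[[0, 3, 3], 1, 1], [[-1, 12, 4], 7, 1], [[-2, 21, 5], 13, 1], [[-5, 30, 6], 19, 1], [[-9, 38, 6], 25, 1], [[-13, 46, 6], 31, 1], [[-18, 53, 5], 37, 1], [[-23, 60, 4], 43, 1]]
```

Emit:
play_rows([
  [[0,3,2],1,1],
  [[-1,12,3],7,1],
  [[-2,21,4],13,1],
  [[-5,30,5],19,1],
  [[-9,38,5],25,1],
  [[-13,46,5],31,1],
  [[-18,53,4],37,1],
  [[-23,60,3],43,1],
])

```text
time_s: 3.6
tool_pos: [428.3, 326.9, 65.6]
tool_rot: [-3.14, -0.001, -2.686]
wrist_force: [-2.4, -6.0, 15.7]
opening: 0.005
grip_force: 8.2
```

```bash
python3 - <<'E'
from h import *
q=np.load("q.npy"); where(q)
rows([fing(q,a,cl=12) for a in(161,156,151,146,141,137,133,130)],1)
save("scene","s2")
cv2.imwrite("pics/s2c.png",cv2.resize(load("s2")["img"][140:280,170:310],None,fx=3.5,fy=3.5,interpolation=cv2.INTER_CUBIC)[:,:,::-1])
E
```

```text
angle 162.8 r 86.7 clear 15.6
t 3.6 meas [428.3 326.9  65.6] [-1.799e+02 -1.000e-01 -1.539e+02] F [-2.4 -6.  15.7] q6 -2.07
[[[-1, 3, 3], 1, 1], [[-1, 10, 2], 6, 1], [[-2, 17, 0], 11, 1], [[-3, 25, -1], 16, 1], [[-5, 32, -3], 21, 1], [[-7, 37, -5], 25, 1], [[-10, 42, -7], 29, 1], [[-12, 46, -8], 32, 1]]
```

View pics/s2c.png

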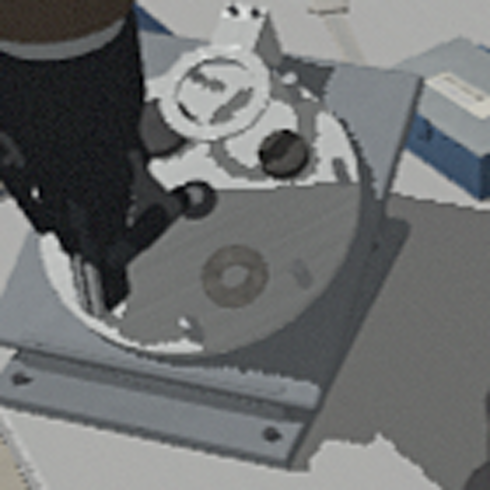

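The picture shows the ring at (237,219) and a small disc at (251,184), with the finger at the plate's near-left edge. I'll fit the wheel angle from these and check the force.

```bash
python3 - <<'E'
from h import *
from scipy.optimize import minimize_scalar as m
q=np.load("q.npy"); d=load("s2")
for uv,off in(((237.1,218.9),np.pi),((250.9,183.7),-np.pi/2)):
    r=m(lambda t:np.hypot(*(proj(d,wp(q,55,t+off,5))[0]-uv)),bounds=(-.5,1.8),method="bounded"); print(r.x,r.fun)
s=readout.read_state(); print(s["wrist_force"].round(1),s["tool_pos"].round(1),s["torque"].round(2),s["time_s"]); where(q)
E
```

```text
0.7064089664980017 0.2819598760942808
0.7377066360494557 0.1238426116309337
[-4.6 -4.1 14.7] [428.1 327.9  65.8] [-1.02  1.4   0.06] 3.65
angle 162.2 r 86.4 clear 15.6
```

```bash
python3 - <<'E'
from h import *
q=np.load("q.npy")
rows([fing(q,a,cl=19) for a in(162,162,158,153,148,143,139,136)],1)
E
```

```text
t 3.65 meas [428.1 327.9  65.8] [-179.9   -0.  -154. ] F [-4.6 -4.1 14.7] q6 -2.07
[[[0, 0, -4], 0, 1], [[0, 0, -4], 0, 1], [[0, 6, -4], 4, 1], [[-1, 14, -6], 9, 1], [[-2, 21, -7], 14, 1], [[-4, 28, -9], 19, 1], [[-6, 33, -11], 23, 1], [[-7, 37, -12], 26, 1]]
```

Emit:
play_rows([
  [[0,0,-4],0,1],
  [[0,0,-4],0,1],
  [[0,6,-4],4,1],
  [[-1,14,-5],9,1],
  [[-2,21,-7],14,1],
  [[-4,28,-9],19,1],
  [[-6,33,-11],23,1],
  [[-7,37,-12],26,1],
])

```text
time_s: 4.65
tool_pos: [419.9, 363.8, 77.1]
tool_rot: [-3.141, 0.002, -3.139]
wrist_force: [3.1, -5.3, 10.5]
opening: 0.002
grip_force: 5.8
```

```bash
cat > th.py <<'E'
from h import *
import sys
q=np.load("q.npy"); d=save("scene",sys.argv[1]); where(q)
im=d["img"].astype(float).sum(2)
# score: mean darkness inside predicted outlines of visible specimens vs. annulus, for theta scan
def score(t):
    s=0; c,u,v,n=frame(q); A=np.linspace(0,2*np.pi,24,endpoint=False)
    def mean(off,r):
        P=[wp(q,55,t+off,5)+r*(np.cos(a)*u+np.sin(a)*v) for a in A]; return cv2.remap(im.astype(np.float32),*[np.float32(x)[None] for x in proj(d,P).T],cv2.INTER_LINEAR).mean()
    # ring specimen: bright body at r~9; dark small disc at -90
    return mean(-np.pi/2,18)-mean(-np.pi/2,8), mean(np.pi,8)-mean(np.pi,18)
T=np.arange(-.4,1,.02); sc=np.array([score(t) for t in T]); print("theta disc",T[sc[:,0].argmax()].round(2),"ring",T[sc[:,1].argmax()].round(2))
s=readout.read_state(); print("F",s["wrist_force"].round(1))
cv2.imwrite(f"pics/{sys.argv[1]}c.png",cv2.resize(d["img"][140:280,170:310],None,fx=3.5,fy=3.5,interpolation=cv2.INTER_CUBIC)[:,:,::-1])
E
python3 th.py s3
```

```text
angle 136.2 r 84.3 clear 18.0
theta disc 0.26 ring 0.72
F [ 1.7 -3.8 10. ]
```

View pics/s3c.png

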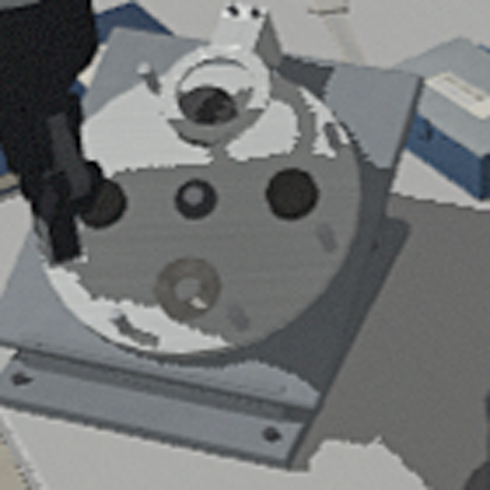

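```bash
python3 - <<'E'
from h import *
q=np.load("q.npy")
rows([fing(q,a,cl=20,r=87) for a in(134,131,128,126,124,123,122)],1)
E
```

```text
t 4.7 meas [420.  364.4  77.3] [-180.     0.2 -179.9] F [ 1.7 -3.8 10. ] q6 -2.58
[[[3, 3, -2], 2, 1], [[3, 8, -4], 5, 1], [[2, 12, -5], 8, 1], [[2, 15, -6], 10, 1], [[1, 18, -7], 12, 1], [[1, 19, -8], 13, 1], [[1, 20, -8], 14, 1]]
```

Emit:
play_rows([
  [[2,3,-3],2,1],
  [[2,7,-4],4,1],
  [[2,11,-5],6,1],
  [[2,14,-6],8,1],
  [[1,17,-7],8,1],
  [[1,19,-8],8,1],
  [[1,20,-8],8,1],
  [[1,20,-8],8,1],
])

```text
time_s: 5.7
tool_pos: [419.5, 382.7, 84.9]
tool_rot: [-3.14, 0.003, 3.006]
wrist_force: [5.2, -7.0, 7.8]
opening: -0.0
grip_force: 5.3
```

```bash
python3 th.py s4; python3 - <<'E'
from h import *
rows([[400,380,200,-170]],1)
E
```

```text
angle 123.3 r 86.2 clear 19.9
theta disc 0.02 ring 0.98
F [ 5.3 -7.   8.2]
t 5.75 meas [419.5 382.7  84.9] [-179.9    0.2  172.2] F [ 5.3 -7.   8.2] q6 -2.74
[[[19, -5, -115], -18, 1]]
```

View pics/s4c.png

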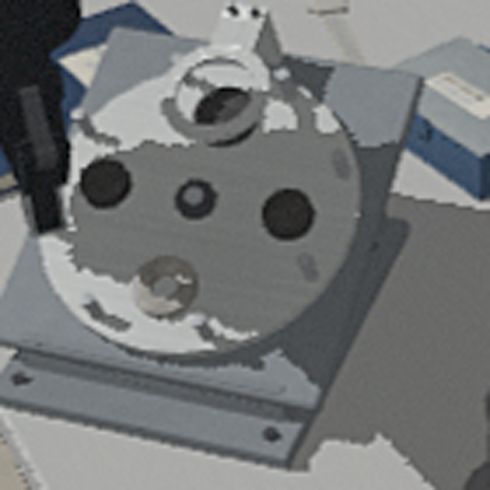

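```bash
python3 - <<'E'
from h import *
from scipy.optimize import minimize_scalar as m
q=np.load("q.npy"); d=load("s4")
for uv,off in(((200,192),np.pi/2),((252,201.1),-np.pi/2),((217.4,221.7),np.pi)):
    r=m(lambda t:np.hypot(*(proj(d,wp(q,55,t+off,5))[0]-uv)),bounds=(-.5,1.8),method="bounded"); print(r.x,r.fun)
E
```

```text
-0.01044911988071936 0.3525814580291755
-0.007738878985580073 0.6388176011909461
0.00021757400451809708 0.04767134345106641
```

Emit:
play_rows([
  [[1,-6,0],0,1],
  [[3,-12,0],0,1],
  [[3,-12,-40],0,1],
  [[3,-12,-90],0,0.5],
  [[3,-12,-140],-10,0],
  [[3,-12,-180],-20,0],
  [[3,-12,-180],-30,0],
])

```text
time_s: 6.62
tool_pos: [413.2, 373.8, 266.9]
tool_rot: [3.138, 0.006, -2.748]
wrist_force: [0.0, 0.4, -0.9]
opening: 0.849
grip_force: 0.0
```

```bash
python3 - <<'E'
from h import *
d=load("scene")
for n,uv,z in(("top",(323.3,223),151),("foot",(320.9,283.9),8),("rim",(536/3.3+160,412/3.3+130),70)): print(n,onz(d,uv,z).round(1))
rows([[580,135,330,178]],0)
E
```

```text
top [574.4 134.5 151. ]
foot [574.8 134.4   8. ]
rim [581.3 142.8  70. ]
t 6.62 meas [413.2 373.8 266.9] [ 179.8    0.3 -157.4] F [ 0.   0.4 -0.9] q6 -2.2
[[[-62, -285, -63], 25, 0]]
```

Emit:
play_rows([
  [[-10,-45,-5],0,0],
  [[-20,-90,-10],0,0],
  [[-30,-135,-15],0,0],
  [[-38,-175,-20],-6,0],
  [[-45,-210,-25],-12,0],
  [[-53,-248,-25],-18,0],
  [[-62,-285,-25],-21,0],
  [[-62,-285,-25],-21,0],
])

```text
time_s: 7.62
tool_pos: [578.0, 130.5, 287.0]
tool_rot: [3.14, -0.002, -2.391]
wrist_force: [0.3, 0.2, 0.7]
opening: 0.994
grip_force: 0.0
```

```bash
python3 - <<'E'
from h import *
q=np.load("q.npy")
rows([[574.5,134.5,250,-136]],0)
d=save("wrist","w1"); e=save("scene","s5")
T=np.vstack([d["img"]])
a=cv2.resize(d["img"],None,fx=.75,fy=.75,interpolation=cv2.INTER_AREA)
b=cv2.resize(e["img"][140:280,170:310],(315,315),interpolation=cv2.INTER_CUBIC)
cv2.imwrite("pics/w1c.png",np.hstack([a,b])[:,:,::-1])
print(proj(d,[[574.5,134.5,151],[574.5,134.5,76],win(q)]).round(), d["fx"])
E
```

```text
t 7.62 meas [578.  130.5 287. ] [ 1.799e+02 -1.000e-01 -1.370e+02] F [0.3 0.2 0.7] q6 -1.31
[[[0, 5, 37], -1, 0]]
[[288. 197.]
 [287. 178.]
 [495. 320.]] 330.3830303491472
```

View pics/w1c.png

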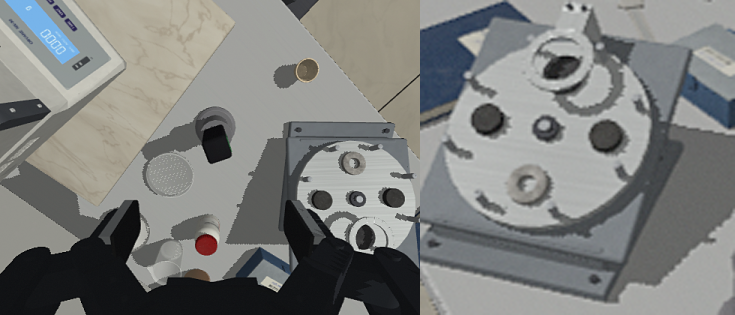

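The wrist view shows the black grip at about (289,190), and the disc seated in the window in both views. I'll fit the grip's position and yaw by silhouette.

```bash
cat > sil.py <<'E'
from h import *
from scipy.optimize import minimize
def box(p):  # x,y,yaw deg
    a=np.radians(p[2]); R=np.array([[np.cos(a),-np.sin(a)],[np.sin(a),np.cos(a)]])
    return np.array([[*(R@[15*i,15*j]+p[:2]),z] for i in(-1,1) for j in(-1,1) for z in(76,151)])
def mask(d,p,k=4):
    m=np.zeros((420*k,560*k),np.uint8); h=cv2.convexHull(np.float32(proj(d,box(p))*k+k/2)); cv2.fillConvexPoly(m,h.astype(np.int32),255)
    return cv2.resize(m,(560,420),interpolation=cv2.INTER_AREA)/255.
def dark(d,c,r=45):
    im=d["img"].max(2); b=(im<48).astype(np.uint8); n,l,s,ce=cv2.connectedComponentsWithStats(b)
    k=l[max(0,int(c[1])-6):int(c[1])+7,int(c[0])-6:int(c[0])+7]; k=k[k>0]; i=np.bincount(k).argmax(); print("blob",s[i]); return (l==i).astype(float)
V=[]
for f,c in(("w1",(289,190)),("scene",(323,240))):
    d=load(f); V.append((d,dark(d,c)))
for sel in([0],[1],[0,1]):
    best=min(((sum(((mask(V[i][0],[x,y,w])-V[i][1])**2).sum() for i in sel),x,y,w) for x in np.arange(566,588,4) for y in np.arange(124,146,4) for w in range(0,90,15)))
    r=minimize(lambda p:sum(((mask(V[i][0],p)-V[i][1])**2).sum() for i in sel),best[1:],method="Nelder-Mead",options=dict(initial_simplex=[np.array(best[1:])+e for e in([0,0,0],[3,0,0],[0,3,0],[0,0,8])]))
    print(sel,r.x.round(1),r.fun)
E
python3 sil.py
```

```text
blob [ 269  166   40   52 1463]
blob [313 217  20  44 771]
[0] [575.6 136.5  58.3] 141.14006920415224
[1] [577.6 138.3  55.5] 71.4079507881584
[0, 1] [575.9 136.9  57.3] 231.48455209534796
```

```bash
python3 - <<'E'
from h import *
rows([[575.9,136.9,200,-123],[575.9,136.9,105,-123]],0)
E
```

```text
t 7.72 meas [577.2 132.1 287.5] [ 1.799e+02 -1.000e-01 -1.369e+02] F [-0.  -0.9  0.6] q6 -1.32
[[[-2, 4, 88], -14, 0], [[-2, 4, 183], -14, 0]]
```

Emit:
play_rows([
  [[-2,4,40],-8,0],
  [[-2,4,80],-14,0],
  [[-2,4,110],-14,0],
  [[-2,4,145],-14,0],
  [[-2,4,175],-14,0],
  [[-2,4,183],-14,0],
  [[-2,4,183],-14,0],
])

```text
time_s: 8.6
tool_pos: [576.4, 137.1, 105.8]
tool_rot: [-3.141, -0.0, -2.142]
wrist_force: [-0.2, 0.5, 0.3]
opening: 0.999
grip_force: 0.0
```

```bash
python3 - <<'E'
from h import *
rows([[575.9,136.9,105,-123]],0)
E
```

```text
t 8.6 meas [576.4 137.1 105.8] [-180.    -0.  -122.8] F [-0.2  0.5  0.3] q6 -1.08
[[[0, 0, 1], 0, 0]]
```

Emit:
play_rows([
  [[0,0,0],0,1],
  [[0,0,0],0,1],
  [[0,0,0],0,1],
  [[0,0,0],0,1],
  [[0,0,0],0,1],
  [[0,0,0],0,1],
])

```text
time_s: 9.35
tool_pos: [577.0, 136.6, 106.5]
tool_rot: [-3.141, 0.001, -2.143]
wrist_force: [-1.1, 1.8, 5.4]
opening: 0.354
grip_force: 56.8
```

```bash
python3 - <<'E'
from h import *
rows([[575.9,136.9,105,-123]],0); print(readout.read_state()["opening"])
E
```

```text
t 9.35 meas [577.  136.6 106.5] [-1.799e+02  1.000e-01 -1.228e+02] F [-1.1  1.8  5.4] q6 -1.08
[[[0, 1, 1], 0, 0]]
0.35426560560315223
```

Emit:
play_rows([
  [[0,0,-10],0,1],
  [[0,0,-20],0,1],
  [[0,0,-20],0,1],
  [[5,0,-20],0,1],
  [[10,0,-20],0,1],
  [[15,0,-20],0,1],
  [[15,0,-20],0,1],
])

```text
time_s: 10.22
tool_pos: [570.2, 126.4, 125.8]
tool_rot: [-3.14, 0.008, -2.144]
wrist_force: [2.5, 8.1, -3.3]
opening: 0.343
grip_force: 59.8
```

```bash
python3 - <<'E'
from h import *
rows([[575.9,136.9,125,-123]],0); s=readout.read_state();print(s["opening"],s["torque"].round(2),s["grip_force"])
E
```

```text
t 10.22 meas [570.2 126.4 125.8] [-179.9    0.5 -122.8] F [ 2.5  8.1 -3.3] q6 -1.07
[[[-12, 1, 1], 0, 0]]
0.3428653964809326 [ 2.69 -0.69  0.02] 59.80560600757599
```

Emit:
play_rows([
  [[5,0,0],0,1],
  [[10,0,0],0,1],
  [[15,0,0],0,1],
  [[20,0,0],0,1],
  [[24,0,0],0,1],
  [[24,0,0],0,1],
])

```text
time_s: 10.98
tool_pos: [558.3, 106.5, 127.0]
tool_rot: [-3.137, 0.01, -2.143]
wrist_force: [2.2, 8.1, -0.4]
opening: 0.341
grip_force: 60.4
```

```bash
python3 - <<'E'
from h import *
rows([[575.9,136.9,125,-123]],0); s=readout.read_state();print(s["opening"],s["torque"].round(2))
d=save("side","e6"); e=save("scene","s6"); w=save("wrist","w6")
for x in(d,e,w): print(proj(x,[s["tool_pos"],[575,136,70]]).round())
a=cv2.resize(d["img"][150:230,250:330],(320,320),interpolation=cv2.INTER_CUBIC)
b=cv2.resize(e["img"][190:300,270:380],(320,320),interpolation=cv2.INTER_CUBIC)
cv2.imwrite("pics/t6.png",np.hstack([a,b])[:,:,::-1])
E
```

```text
t 10.97 meas [558.3 106.5 127. ] [-179.8    0.6 -122.8] F [ 2.2  8.1 -0.4] q6 -1.04
[[[-35, 2, 2], 0, 0]]
0.34119993523169406 [ 2.62 -0.82  0.08]
[[295. 176.]
 [286. 201.]]
[[324. 248.]
 [322. 259.]]
[[282. 271.]
 [285. 274.]]
```

View pics/t6.png

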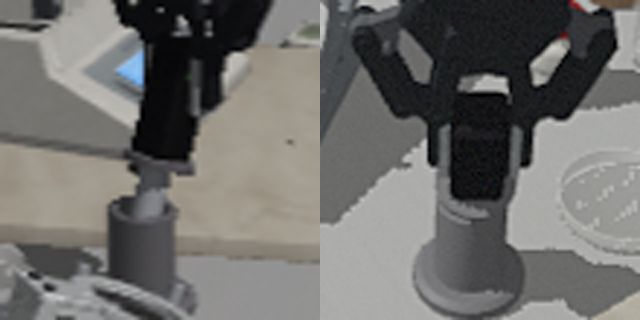

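Left (side view): the thermometer leans with its barrel on the rim. Right (scene): it is firmly held between the pads. Now a little more push, then lift out and measure the tilt.

Emit:
play_rows([
  [[4,0,0],0,1],
  [[6,0,0],0,1],
  [[6,0,0],0,1],
  [[2,0,0],0,1],
  [[2,0,-25],0,1],
  [[2,0,-70],0,1],
  [[2,0,-110],0,1],
  [[2,0,-110],0,1],
])

```text
time_s: 12.12
tool_pos: [555.2, 101.7, 238.7]
tool_rot: [-3.138, 0.004, -2.144]
wrist_force: [-0.3, 0.6, -2.5]
opening: 0.349
grip_force: 60.4
```

```bash
cat > tilt.py <<'E'
from h import *
import sys
from scipy.optimize import minimize
from scipy.spatial.transform import Rotation as T
tag=sys.argv[1]; s=readout.read_state(); G=s["tool_pos"]+[0,0,19]; R=T.from_euler("xyz",s["tool_rot"]).as_matrix()
print("meas",s["tool_pos"].round(1),np.degrees(s["tool_rot"]).round(1),"F",s["wrist_force"].round(1),"t",s["time_s"])
V=[save("side",tag+"e"),save("scene",tag+"s")]
# thermometer axis: top direction leans to +tool x by th; grasp point z_th=g; sideways lean ignored
def pts(th,g,dx):
    n=np.array([0,0,1.])*np.cos(th)+R[:,0]*np.sin(th); o=G+dx*R[:,0]-g*n; return o,n
def outline(d,th,g,dx):
    o,n=pts(th,g,dx); m=np.zeros((420,560),np.uint8); e1=np.cross(n,[1,0,0.]);e1/=np.linalg.norm(e1);e2=np.cross(n,e1)
    A=np.linspace(0,6.283,24)
    for z0,z1,r in((-55,-35,6),(-35,0,10),(0,6,24)):
        P=[o+z*n+r*(np.cos(a)*e1+np.sin(a)*e2) for a in A for z in(z0,z1)]
        cv2.fillConvexPoly(m,cv2.convexHull(np.float32(proj(d,P)*16)).astype(np.int32),255,cv2.LINE_AA,4)
    return m
def overlay(th,g,dx,f):
    t=[]
    for d in V:
        c=proj(d,pts(th,g,dx)[0]-0)[0].astype(int); im=d["img"].copy(); cs,_=cv2.findContours((outline(d,th,g,dx)>127).astype(np.uint8),cv2.RETR_EXTERNAL,cv2.CHAIN_APPROX_NONE)
        big=cv2.resize(im[c[1]-40:c[1]+40,c[0]-40:c[0]+40],(400,400),interpolation=cv2.INTER_CUBIC)
        for p in cs[0][:,0]: cv2.circle(big,tuple(int(v) for v in (p-c+40.5)*5),1,(255,0,0),-1)
        t.append(big)
    cv2.imwrite(f,np.hstack(t)[:,:,::-1])
# edge fit: gradient magnitude along outline
E=[cv2.GaussianBlur(np.hypot(*[cv2.Sobel(d["img"].astype(np.float32).mean(2),cv2.CV_32F,*k) for k in((1,0),(0,1))]),(0,0),.8) for d in V]
def sc(p):
    v=0
    for d,g in zip(V,E):
        o=outline(d,*p); b=cv2.morphologyEx(o,cv2.MORPH_GRADIENT,np.ones((3,3),np.uint8)).astype(float); v-=(b*np.minimum(g,120)).sum()/b.sum()
    return v
best=min((sc((np.radians(t),g,x)),t,g,x) for t in range(10,38,2) for g in range(45,66,3) for x in(-4,0,4))
r=minimize(lambda p:sc((np.radians(p[0]),p[1],p[2])),best[1:],method="Nelder-Mead",options=dict(initial_simplex=[np.array(best[1:])+e for e in([0,0,0],[3,0,0],[0,3,0],[0,0,3])]))
print("tilt deg, g, dx",r.x.round(1),r.fun); overlay(np.radians(r.x[0]),r.x[1],r.x[2],f"pics/{tag}.png")
E
python3 tilt.py t7
```

```text
meas [555.2 101.7 238.7] [-179.8    0.2 -122.8] F [-0.3  0.6 -2.5] t 12.125
tilt deg, g, dx [21.6 54.3 -6.9] -200.2970604056203
```

View pics/t7.png

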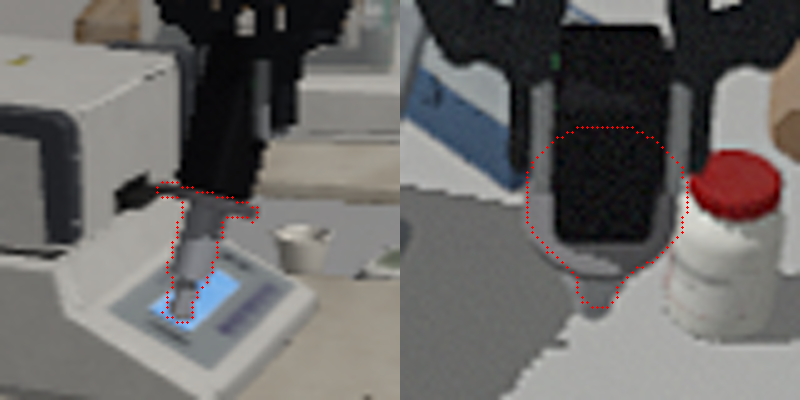

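Side view: the nose end is at display (184,317) and the barrel leans. Scene view: nose end about (597,306). The outline is off by 2–3 px there, so I'll triangulate the tip directly.

```bash
cat > tri.py <<'E'
from h import *
def tri(obs):
    A=np.zeros((3,3));b=np.zeros(3)
    for d,uv in obs:
        o,v=ray(d,uv); v=v/np.linalg.norm(v); M=np.eye(3)-np.outer(v,v); A+=M; b+=M@o
    p=np.linalg.solve(A,b); return p,[(proj(d,p)[0]-uv).round(1) for d,uv in obs]
E
python3 - <<'E'
from tri import *
from scipy.spatial.transform import Rotation as T
s=readout.read_state(); G=s["tool_pos"]+[0,0,19]; R=T.from_euler("xyz",s["tool_rot"]).as_matrix()
d=load("t7e"); e=load("t7s"); th,g,dx=np.radians(21.6),54.3,-6.9
n=np.array([0,0,1.])*np.cos(th)+R[:,0]*np.sin(th); o=G+dx*R[:,0]-g*n
cd=proj(d,o)[0].astype(int); ce=proj(e,o)[0].astype(int)
for a,b in(((184,317),(197,306)),((182,312),(197,302)),((186,318),(197,310))):
    p,r=tri([(d,np.array(a)/5-40.5+cd),(e,np.array(b)/5-40.5+ce)]); t=R.T@(p-G)
    print(p.round(1),r,"tool frame from G",t.round(1),"len",np.linalg.norm(t).round(1),"tilt",np.degrees(np.arctan2(-t[0],t[2])).round(1),np.degrees(np.arctan2(t[1],t[2])).round(1))
E
```

```text
[575.2 136.2 150.4] [array([0.1, 0.1]), array([ 0.2, -0.2])] tool frame from G [-41.6   0.2 103.1] len 111.2 tilt 21.9 0.1
[575.6 136.2 152.5] [array([0.4, 0.3]), array([ 0.5, -0.5])] tool frame from G [-41.8  -0.2 101. ] len 109.3 tilt 22.5 -0.1
[574.5 135.2 149.6] [array([0.1, 0.1]), array([ 0.1, -0.1])] tool frame from G [-40.3   0.2 103.9] len 111.4 tilt 21.2 0.1
```

```bash
cat >> h.py <<'E'
YAW=-136.3; TIP=np.array([-41.6,0.2,84.1])
def pose_tip(P,yaw=YAW): return [*(np.array(P)-ax(yaw).T@TIP),yaw]
def tipwin(q):  # predicted tip in window frame
    from scipy.spatial.transform import Rotation as T
    s=readout.read_state(); p=s["tool_pos"]+T.from_euler("xyz",s["tool_rot"]).as_matrix()@TIP; c,u,v,n=frame(q); o=p-win(q); print("tip in window",np.round([o@u,o@v,o@n],1))
E
python3 - <<'E'
from h import *
q=np.load("q.npy"); c,u,v,n=frame(q); w=win(q); print(w,np.degrees(q[2]))
rows([pose_tip(w+[0,0,60]),pose_tip(w+25*n)],1)
E
```

```text
[526.79960159 385.58179176 136.33954579] 43.69299626111317
t 12.22 meas [553.  101.3 234.6] [ 1.799e+02 -1.000e-01 -1.229e+02] F [-0.1 -0.1 -1.8] q6 -1.04
[[[-184, 186, -46], 13, 1], [[-174, 188, -9], 13, 1]]
```

Emit:
play_rows([
  [[-5,5,-25],0,1],
  [[-30,30,-46],5,1],
  [[-65,66,-46],10,1],
  [[-100,101,-46],13,1],
  [[-135,136,-46],13,1],
  [[-165,167,-46],13,1],
  [[-184,186,-46],13,1],
  [[-184,186,-46],13,1],
])

```text
time_s: 13.22
tool_pos: [496.8, 358.2, 279.5]
tool_rot: [-3.141, -0.004, -2.369]
wrist_force: [-0.7, -1.6, -1.7]
opening: 0.339
grip_force: 60.2
```

Emit:
play_rows([
  [[0,0,0],0,1],
  [[0,0,0],0,1],
  [[0,0,0],0,1],
])

```text
time_s: 13.6
tool_pos: [498.0, 356.4, 281.8]
tool_rot: [-3.142, 0.0, -2.372]
wrist_force: [0.6, -0.4, -1.2]
opening: 0.346
grip_force: 60.2
```

```bash
python3 - <<'E'
from h import *
q=np.load("q.npy"); c,u,v,n=frame(q); w=win(q); tipwin(q); print(readout.read_state()["qvel"].round(3))
rows([pose_tip(w+25*n),pose_tip(w)],1)
d=save("side","e8"); e=save("scene","s8"); tipwin(q)
from scipy.spatial.transform import Rotation as T
s=readout.read_state(); p=s["tool_pos"]+T.from_euler("xyz",s["tool_rot"]).as_matrix()@TIP
t=[]
for x in(d,e):
    k=proj(x,p)[0]; c0=k.astype(int); print("pred",k.round(1),"crop origin",c0-40); im=x["img"].copy()
    b=cv2.resize(im[c0[1]-40:c0[1]+40,c0[0]-40:c0[0]+40],(400,400),interpolation=cv2.INTER_CUBIC)
    A=np.linspace(0,6.28,80)
    for P in [w+23*(np.cos(a)*u+np.sin(a)*v) for a in A]+[p]: cv2.circle(b,tuple(int(z) for z in (proj(x,P)[0]-c0+40.5)*5),1,(255,0,0),-1)
    t.append(b)
cv2.imwrite("pics/t8.png",np.hstack(t)[:,:,::-1])
E
```

```text
tip in window [26.5 -0.7 55.4]
[ 0.004  0.001  0.003 -0.003  0.    -0.   ]
t 13.6 meas [498.  356.4 281.8] [-180.     0.  -135.9] F [ 0.6 -0.4 -1.2] q6 -1.69
[[[11, 1, 39], 0, 1], [[1, 1, 61], 0, 1]]
tip in window [26.6 -0.4 55.3]
pred [284.1 194.7] crop origin [244 154]
pred [228.7 138.3] crop origin [188  98]
```

View pics/t8.png

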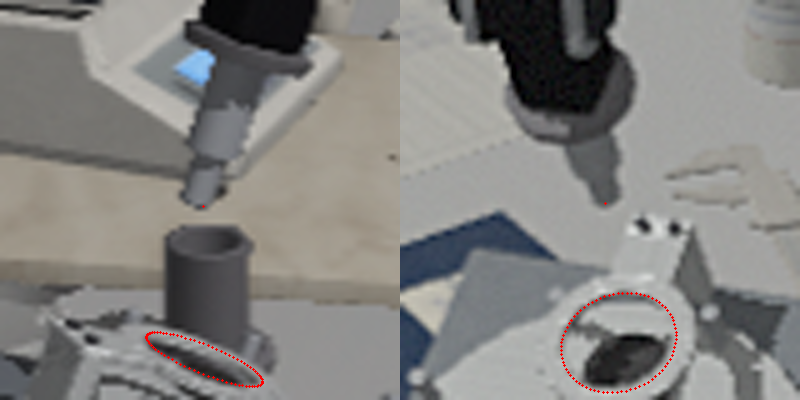

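Both views show the predicted tip (red dot) on the nose end to about 1–2 mm and the hole outline on the hole. I've now used my picture allowance, so I'll continue by numbers.

Emit:
play_rows([
  [[11,1,20],0,1],
  [[11,1,39],0,1],
  [[7,1,48],0,1],
  [[3,1,57],0,1],
  [[-1,1,65],0,1],
  [[-3,1,70],0,1],
  [[-4,1,72],0,1],
  [[-4,1,72],0,1],
])

```text
time_s: 14.7
tool_pos: [500.0, 360.9, 209.6]
tool_rot: [-3.142, 0.0, -2.371]
wrist_force: [0.5, -0.9, -1.8]
opening: 0.345
grip_force: 60.2
```

```bash
cat > st.py <<'E'
from h import *
q=np.load("q.npy"); c,u,v,n=frame(q); w=win(q); tipwin(q); F=[]
for i in range(4):
    F.append(readout.read_state()["wrist_force"]); grab_frame("wrist")
F=np.array(F); print("F",F.mean(0).round(2),"along n",(F@n).round(2),"h",(F@(u*C)).round(1))
rows([pose_tip(w+z*n) for z in(-19,-23,-27)],1)
E
python3 st.py
```

```text
tip in window [  0.1   1.2 -12. ]
F [-0.02 -0.03 -1.85] along n [-1.49 -1.25 -1.96 -1.94] h [-0.9 -0.2 -1.  -0.8]
t 14.9 meas [499.9 360.9 209.9] [ 180.     0.  -135.8] F [ 0.1  0.6 -0.9] q6 -1.69
[[[-3, -1, 7], 0, 1], [[-5, -1, 10], 0, 1], [[-6, -1, 14], 0, 1]]
```

Emit:
play_rows([
  [[-1,-1,3],0,1],
  [[-3,-1,7],0,1],
  [[-3,-1,7],0,1],
])

```text
time_s: 15.28
tool_pos: [502.6, 362.0, 201.9]
tool_rot: [3.142, -0.001, -2.371]
wrist_force: [-0.4, -0.8, -1.8]
opening: 0.348
grip_force: 60.2
```

```bash
python3 st.py
```

```text
tip in window [ -0.9   0.2 -20.1]
F [-0.57 -0.24 -1.56] along n [-1.28 -0.74 -1.9  -0.78] h [-1.4 -0.8 -1.3 -0.7]
t 15.47 meas [502.7 362.2 202.6] [-180.     0.  -135.8] F [ 0.1 -0.  -1.6] q6 -1.68
[[[0, 0, -1], 0, 1], [[-2, 0, 3], 0, 1], [[-3, 0, 7], 0, 1]]
```

Emit:
play_rows([
  [[-1,0,1],0,1],
  [[-1,0,2],0,1],
  [[-1,0,2],0,1],
])

```text
time_s: 15.85
tool_pos: [503.3, 362.8, 200.4]
tool_rot: [3.142, -0.0, -2.371]
wrist_force: [0.0, 1.2, -1.6]
opening: 0.347
grip_force: 60.2
```

```bash
python3 st.py
```

```text
tip in window [ -0.4   0.3 -21.9]
F [ 0.57  0.12 -1.82] along n [-1.75 -1.93 -1.87 -1.88] h [ 0.1 -0.7 -0.5 -0. ]
t 16.05 meas [503.5 362.9 200.6] [-180.     0.  -135.8] F [-0.4 -0.7 -2.1] q6 -1.68
[[[1, 0, -3], 0, 1], [[-1, 0, 1], 0, 1], [[-2, 0, 5], 0, 1]]
```

Emit:
play_rows([
  [[0,0,1],0,1],
  [[-1,0,2],0,1],
  [[-1,0,2],0,1],
])

```text
time_s: 16.42
tool_pos: [504.0, 363.4, 198.5]
tool_rot: [-3.142, -0.001, -2.371]
wrist_force: [-1.3, -0.6, -0.7]
opening: 0.343
grip_force: 60.2
```

```bash
python3 st.py
```

```text
tip in window [ -0.4   0.3 -24. ]
F [-1.05 -0.93 -0.62] along n [-0.1   0.26  0.68 -0.74] h [-1.4 -1.5 -1.1 -1.5]
t 16.62 meas [504.  363.4 198.5] [-180.    -0.  -135.8] F [-1.2 -0.9 -1.1] q6 -1.68
[[[2, 0, -5], 0, 1], [[0, 0, -1], 0, 1], [[-2, 0, 3], 0, 1]]
```

Emit:
play_rows([
  [[0,0,1],0,1],
  [[-1,0,2],0,1],
  [[-1,0,2],0,1],
  [[-1,0,2],0,1],
])

```text
time_s: 17.12
tool_pos: [504.6, 364.0, 196.7]
tool_rot: [-3.141, -0.001, -2.371]
wrist_force: [-4.2, -2.0, 2.9]
opening: 0.343
grip_force: 60.7
```

```bash
python3 st.py
```

```text
tip in window [ -0.4   0.3 -26. ]
F [-3.74 -2.04  2.44] along n [4.5  3.82 4.2  3.28] h [-2.5 -2.7 -2.7 -1.9]
t 17.32 meas [504.7 364.  196.6] [-180.    -0.  -135.8] F [-4.3 -2.1  2.9] q6 -1.68
[[[3, 0, -7], 0, 1], [[1, 0, -3], 0, 1], [[-1, 0, 1], 0, 1]]
```

Emit:
play_rows([
  [[0,0,0],0,1],
  [[0,0,0],0,1],
  [[0,0,0],0,1],
  [[0,0,0],0,1],
  [[0,0,0],0,1],
  [[0,0,0],0,1],
  [[0,0,0],0,1],
  [[0,0,0],0,1],
])

```text
time_s: 18.32
tool_pos: [504.8, 364.2, 196.5]
tool_rot: [3.142, -0.0, -2.371]
wrist_force: [-4.2, -2.8, 3.0]
opening: 0.346
grip_force: 60.8
```

Emit:
play_rows([
  [[0,0,0],0,1],
  [[0,0,0],0,1],
  [[0,0,0],0,1],
  [[0,0,0],0,1],
  [[0,0,0],0,1],
  [[0,0,0],0,1],
  [[0,0,0],0,1],
  [[0,0,0],0,1],
])

```text
time_s: 19.32
tool_pos: [504.8, 364.2, 196.5]
tool_rot: [-3.142, -0.0, -2.371]
wrist_force: [-4.0, -3.1, 3.4]
opening: 0.344
grip_force: 60.8
```

```bash
cat >> h.py <<'E'
DOCK=np.array([575.9,136.9])
E
python3 - <<'E'
from h import *
q=np.load("q.npy"); tipwin(q); F=[]
save("side","e9"); save("scene","s9")
# nose/barrel axis angle in side image: predicted direction of the model for tilts
s=readout.read_state(); print(s["wrist_force"].round(1))
c,u,v,n=frame(q); w=win(q)
rows([pose_tip(w+5*n),pose_tip(w+30*n),pose_tip(w+[0,0,60])],1)
E
```

```text
tip in window [ -0.2   0.3 -26.3]
[-4.3 -3.4  2.6]
t 19.43 meas [504.8 364.2 196.5] [-180.    -0.  -135.8] F [-4.3 -3.4  2.6] q6 -1.68
[[[13, 0, -28], 0, 1], [[24, 0, -51], 0, 1], [[11, 0, -84], 0, 1]]
```

Emit:
play_rows([
  [[2,0,-5],0,1],
  [[6,0,-13],0,1],
  [[13,0,-28],0,1],
  [[24,0,-51],0,1],
  [[24,0,-75],0,1],
  [[24,0,-100],0,1],
  [[24,0,-100],0,1],
  [[24,0,-100],0,1],
])

```text
time_s: 20.42
tool_pos: [487.1, 347.4, 295.9]
tool_rot: [3.141, -0.001, -2.371]
wrist_force: [-1.2, 0.5, -3.4]
opening: 0.349
grip_force: 60.4
```

```bash
python3 - <<'E'
from h import *
q=np.load("q.npy"); tipwin(q)
d=load("s9"); e=load("s5")
# window/disc darkness check on fresh scene image: same theta method
rows([[553.3,101.4,290,-122.9],[553.3,101.4,240,-122.9]],1)
E
python3 th.py s10
```

```text
tip in window [19.6  0.4 74.1]
t 20.43 meas [487.1 347.4 295.9] [ 180.    -0.  -135.8] F [-1.2  0.5 -3.4] q6 -1.69
[[[124, -223, 6], -13, 1], [[124, -223, 56], -13, 1]]
angle -179.1 r 20.4 clear 219.0
theta disc 0.04 ring 0.58
F [-0.5 -0.3 -1.6]
```

Emit:
play_rows([
  [[18,-32,0],0,1],
  [[36,-64,0],0,1],
  [[54,-96,0],-4,1],
  [[72,-128,2],-8,1],
  [[90,-160,4],-13,1],
  [[108,-192,6],-13,1],
  [[124,-223,6],-13,1],
  [[124,-223,6],-13,1],
])

```text
time_s: 21.48
tool_pos: [554.0, 99.2, 289.2]
tool_rot: [3.14, -0.002, -2.147]
wrist_force: [0.2, -0.3, -1.8]
opening: 0.345
grip_force: 60.3
```

Emit:
play_rows([
  [[0,0,20],0,1],
  [[0,0,50],0,1],
  [[0,0,50],0,1],
  [[0,0,50],0,1],
])

```text
time_s: 21.98
tool_pos: [554.7, 101.8, 241.4]
tool_rot: [-3.14, 0.001, -2.143]
wrist_force: [-0.2, -0.2, -1.2]
opening: 0.344
grip_force: 60.1
```

```bash
python3 - <<'E'
from h import *
rows([[553.3,101.4,240,-122.9],[553.3,101.4,126,-122.9]],1)
E
sed -i 's/E=\[cv2/sys.exit() if len(sys.argv)>2 else 0\nE=[cv2/' tilt.py; python3 tilt.py t11 | tail -1
```

```text
t 21.98 meas [554.7 101.8 241.4] [-179.9    0.  -122.8] F [-0.2 -0.2 -1.2] q6 -1.04
[[[1, 1, 1], 0, 1], [[1, 1, 115], 0, 1]]
tilt deg, g, dx [ 20.2  53.2 -10.7] -197.99731234629877
```

Emit:
play_rows([
  [[-3,1,30],0,1],
  [[-3,1,60],0,1],
  [[-3,1,80],0,1],
  [[-3,1,90],0,1],
  [[-3,1,98],0,1],
  [[-3,1,98],0,1],
])

```text
time_s: 22.82
tool_pos: [555.1, 104.4, 142.8]
tool_rot: [-3.141, 0.0, -2.144]
wrist_force: [-0.1, -0.7, -1.7]
opening: 0.344
grip_force: 60.3
```

```bash
python3 - <<'E'
from h import *
rows([[555.2,104.7,126,-122.9]],1)
E
```

```text
t 22.82 meas [555.1 104.4 142.8] [-180.     0.  -122.8] F [-0.1 -0.7 -1.7] q6 -1.05
[[[0, 0, 17], 0, 1]]
```

Emit:
play_rows([
  [[0,0,6],0,1],
  [[0,0,12],0,1],
  [[0,0,16],0,1],
  [[0,0,16],0,1],
])

```text
time_s: 23.32
tool_pos: [555.0, 104.4, 126.3]
tool_rot: [-3.142, 0.0, -2.144]
wrist_force: [-0.1, 0.1, -1.6]
opening: 0.344
grip_force: 60.4
```

```bash
python3 - <<'E'
from h import *
rows([[577,136.6,126,-122.9]],1)
E
```

```text
t 23.32 meas [555.  104.4 126.3] [-180.     0.  -122.8] F [-0.1  0.1 -1.6] q6 -1.05
[[[-39, -1, 0], 0, 1]]
```

Emit:
play_rows([
  [[-6,0,0],0,1],
  [[-12,0,0],0,1],
  [[-18,0,0],0,1],
  [[-24,0,0],0,1],
  [[-30,0,0],0,1],
  [[-36,0,0],0,1],
  [[-40,0,0],0,1],
  [[-40,0,0],0,1],
])

```text
time_s: 24.32
tool_pos: [574.6, 135.3, 126.1]
tool_rot: [3.139, -0.008, -2.144]
wrist_force: [-2.5, -6.4, 1.1]
opening: 0.345
grip_force: 60.5
```

```bash
python3 - <<'E'
from h import *
rows([[577,136.6,126,-122.9]],1); print(readout.read_state()["torque"].round(2))
E
```

```text
t 24.32 meas [574.6 135.3 126.1] [ 179.9   -0.5 -122.8] F [-2.5 -6.4  1.1] q6 -1.08
[[[-2, -1, 0], 0, 1]]
[-2.52  0.77  0.03]
```

Emit:
play_rows([
  [[-4,0,0],0,1],
  [[-8,0,0],0,1],
  [[-10,0,0],0,1],
  [[-10,0,0],0,1],
])

```text
time_s: 24.82
tool_pos: [579.7, 143.2, 126.2]
tool_rot: [3.139, -0.01, -2.144]
wrist_force: [-3.0, -8.6, 1.9]
opening: 0.343
grip_force: 60.8
```

```bash
python3 - <<'E'
from h import *
rows([[577,136.6,126,-122.9]],1); print(readout.read_state()["torque"].round(2))
save("side","e12"); save("scene","s12")
s=readout.read_state(); d=load("e12")
# trace the grip's/collar's silhouette in the side view: row-wise extents of dark grip and grey collar near prediction
for f in("e12","s12"):
    d=load(f); G=s["tool_pos"]; print(f,"G",proj(d,G)[0].round(1),"collar",proj(d,[G[0],G[1],G[2]-36])[0].round(1),"up",proj(d,G+[0,0,30])[0].round(1))
    g=d["img"].mean(2); c=proj(d,[G[0],G[1],G[2]-10])[0]
    for r in range(int(c[1])-14,int(c[1])+16,3):
        L=g[r,int(c[0])-18:int(c[0])+19].astype(int); print(r,int(c[0])-18,*L)
E
```

```text
t 24.82 meas [579.7 143.2 126.2] [ 179.9   -0.5 -122.8] F [-3.  -8.6  1.9] q6 -1.09
[[[7, -1, 0], 0, 1]]
[-2.81  1.01  0.05]
e12 G [284.  181.2] collar [283.9 194.8] up [284.  169.5]
171 265 129 158 178 180 179 175 177 179 147 35 51 7 7 8 8 8 7 8 7 10 36 65 56 30 12 13 12 12 24 63 102 115 122 126 138 161 179
174 265 116 118 118 117 123 145 171 182 153 48 52 8 7 8 7 9 8 7 9 10 36 64 56 30 13 19 23 23 33 85 135 144 166 179 180 179 180
177 265 114 115 114 115 115 116 116 117 116 103 52 7 8 7 7 8 9 9 9 9 34 73 77 31 13 19 21 18 30 109 179 180 179 181 173 154 141
180 265 115 116 115 115 116 115 115 116 115 114 92 8 9 8 6 7 7 10 9 9 35 75 82 49 14 18 20 19 100 179 179 172 153 139 134 131 137
183 265 116 115 117 117 115 117 117 117 116 116 92 5 7 8 8 6 7 10 10 10 19 58 85 67 59 52 109 175 171 151 138 134 133 139 149 150 150
186 265 89 89 89 87 89 93 95 103 109 111 94 16 9 8 6 8 8 8 11 13 13 10 13 13 14 13 82 141 124 133 145 153 154 153 151 151 150
189 265 150 152 153 153 151 148 146 144 141 132 108 18 6 7 7 7 8 9 13 13 13 14 14 14 14 13 68 136 157 158 158 156 155 155 153 153 152
192 265 148
[... 1072 characters left out ...]
119 127 157 172 171 170 170
236 304 105 100 99 105 149 174 171 176 180 151 5 22 17 18 26 24 22 24 25 17 17 18 20 22 25 16 7 78 153 177 172 169 169 171 169 169 171
239 304 141 178 175 171 173 169 141 114 115 82 13 22 23 22 12 23 26 21 25 24 24 19 24 26 17 28 11 34 86 144 174 174 171 170 169 170 168
242 304 169 170 171 172 152 112 117 121 117 82 18 25 28 20 22 23 21 22 16 18 19 19 21 19 16 24 14 51 75 65 59 125 173 173 171 170 170
245 304 171 171 171 169 148 112 121 120 117 80 16 21 19 20 25 25 24 16 20 23 15 23 19 19 19 23 11 54 72 68 64 84 147 175 170 171 169
248 304 170 171 168 173 165 134 111 121 121 113 76 54 26 27 26 30 28 28 26 25 23 18 21 27 30 31 53 62 68 64 62 134 178 170 169 169 170
```

Edges in the side image stand vertical (grip's left edge at column 275 over 18 rows, collar row level), so it's upright again. Now I'll centre and lower it.

Emit:
play_rows([
  [[4,-1,0],0,1],
  [[8,-1,0],0,1],
  [[8,-1,0],0,1],
  [[8,-1,8],0,1],
  [[8,-1,15],0,1],
  [[8,-1,18],0,1],
  [[8,-1,18],0,1],
])

```text
time_s: 25.8
tool_pos: [578.4, 139.0, 108.1]
tool_rot: [3.141, -0.001, -2.144]
wrist_force: [-0.2, -0.7, -2.3]
opening: 0.347
grip_force: 60.4
```

```bash
python3 - <<'E'
from h import *
rows([[577,136.6,106.5,-122.9]],1); print(readout.read_state()["torque"].round(2))
E
```

```text
t 25.8 meas [578.4 139.  108.1] [ 180.    -0.  -122.8] F [-0.2 -0.7 -2.3] q6 -1.08
[[[3, 0, 2], 0, 1]]
[-0.01  0.02 -0.05]
```

Move 3 mm over, 2 mm down, then release and rise.

Emit:
play_rows([
  [[2,0,0],0,1],
  [[2,0,2],0,1],
  [[2,0,2],0,1],
  [[2,0,2],0,0.5],
  [[2,0,2],0,0],
  [[2,0,2],0,0],
  [[2,0,2],0,0],
  [[2,0,2],0,0],
])

```text
time_s: 26.8
tool_pos: [577.5, 137.4, 106.6]
tool_rot: [-3.142, 0.0, -2.144]
wrist_force: [-0.2, -0.0, 1.4]
opening: 1.002
grip_force: 0.0
```

Emit:
play_rows([
  [[0,0,0],0,0],
  [[0,0,-30],0,0],
  [[0,0,-70],0,0],
  [[0,0,-120],0,0],
  [[0,0,-170],0,0],
  [[0,0,-185],0,0],
  [[0,0,-185],0,0],
  [[0,0,-185],0,0],
])

```text
time_s: 27.8
tool_pos: [576.5, 137.1, 289.4]
tool_rot: [3.139, -0.003, -2.144]
wrist_force: [0.4, -0.4, 0.0]
opening: 1.0
grip_force: 0.0
```

```bash
python3 - <<'E'
from h import *
s=readout.read_state(); print(s["tool_pos"].round(1),s["opening"],s["wrist_force"].round(1))
save("scene","s13"); save("side","e13"); save("wrist","w13"); e0=load("side"); e1=load("e13")
a=load("scene"); b=load("s13")
for n,x,y,(r0,r1,c0,c1) in(("scene",a,b,(210,300,295,345)),("side",e0,e1,(165,230,265,310)),("cruc",a,b,(285,315,215,245)),("dish",a,b,(235,280,350,400)),("jar",a,b,(185,230,335,365))):
    D=np.abs(x["img"].astype(int)-y["img"]).max(2)[r0:r1,c0:c1]; print(n,"changed px",(D>40).sum(),"of",D.size)
    sh=cv2.phaseCorrelate(x["img"][r0:r1,c0:c1].mean(2).astype(np.float32),y["img"][r0:r1,c0:c1].mean(2).astype(np.float32)); print(sh)
# wheel change since it was set: s5 (after set) vs s13
D=np.abs(load("s5")["img"].astype(int)-b["img"]).max(2)[150:250,170:290]; print("wheel changed",(D>40).sum(),D.size)
E
sed -i 's/np.arange(-.4,1,.02)/np.arange(-.2,.2,.005)/' th.py; python3 th.py s14
```

```text
[576.5 137.1 289.4] 0.999725203277355 [ 0.4 -0.4  0. ]
scene changed px 105 of 4500
((0.28648309613063816, -0.2622896220599742), 0.9637341219584147)
side changed px 137 of 2925
((0.18006031981486004, -0.022173211695630357), 0.9105912505844493)
cruc changed px 467 of 900
((-3.1194394104199183, 15.724257364447194), 0.12531657854715983)
dish changed px 10 of 2250
((0.01718775991380639, 0.21727726097077138), 1.0584059213002524)
jar changed px 0 of 1350
((0.021034691017453255, 0.529057457404857), 1.0103420075663814)
wheel changed 0 12000
angle -116.9 r 240.3 clear 251.0
theta disc 0.04 ring 0.12
F [-0.4  0.6 -0.3]
```

```bash
python3 - <<'E'
from h import *
from scipy.optimize import minimize_scalar as m
q=np.load("q.npy"); b=load("s13"); a=load("s5")
D=np.abs(a["img"].astype(int)-b["img"]).max(2)[285:315,215:245]; print("cruc vs s5",(D>40).sum())
l=(b["img"].max(2)<70).astype(np.uint8); n,L,s,c=cv2.connectedComponentsWithStats(l)
for off in(np.pi/2,-np.pi/2):
    k=proj(b,wp(q,55,off,5))[0]; i=L[int(round(k[1])),int(round(k[0]))]; 
    r=m(lambda t:np.hypot(*(proj(b,wp(q,55,t+off,5))[0]-c[i])),bounds=(-.5,.5),method="bounded"); print(s[i],c[i].round(1),r.x.round(3),r.fun.round(2))
E
```

```text
cruc vs s5 0
[193 186  14  14 104] [199.9 193.3] 0.039 0.01
[     0      0    560    420 223888] [276.9 213.8] -0.087 27.13
```

```bash
python3 - <<'E'
from h import *
q=np.load("q.npy"); 
from scipy.optimize import least_squares
for f,t0,names in(("scene",1.719,"calib"),("s13",0.,"now")):
    b=load(f); g=b["img"].max(2)
    for off in(0,np.pi/2,-np.pi/2,np.pi):
        k=proj(b,wp(q,55,t0+off,5))[0]; x0,y0=(k-13).astype(int); p=g[y0:y0+27,x0:x0+27]
        for th in(55,70):
            n,L,s,c=cv2.connectedComponentsWithStats((p<th).astype(np.uint8)); i=L[13,13]
            if i==0: continue
            uv=c[i]+[x0,y0]; T=np.arange(t0-.3,t0+.3,.002); e=[np.hypot(*(proj(b,wp(q,55,t+off,5))[0]-uv)) for t in T]; print(names,round(np.degrees(off)),th,s[i][4],"dtheta",(T[np.argmin(e)]-t0).round(3),"res",min(e).round(2))
E
```

```text
calib 0 70 211 dtheta -0.014 res 0.54
calib 90 70 116 dtheta 0.014 res 0.16
calib -90 70 84 dtheta 0.03 res 2.39
now 0 70 101 dtheta 0.108 res 3.29
now 90 70 104 dtheta 0.04 res 0.03
```

```bash
python3 - <<'E'
from h import *
q=np.load("q.npy")
for f,t0 in(("scene",1.719),("s4",0),("s5",0),("s13",0)):
    b=load(f); g=cv2.GaussianBlur(b["img"],(0,0),.6).mean(2)
    for off,rad in((np.pi/2,14.5),(-np.pi/2,14.5),(np.pi,14.5)):
        if f=="scene" and off<0: continue
        c,u,v,n=frame(q); A=np.linspace(0,2*np.pi,48,endpoint=False); best=[]
        for t in np.arange(t0-.2,t0+.2,.004):
          for h in(2,4,6,8,10):
            S_=[]
            for r in(rad-2.5,rad+2.5):
                P=[wp(q,55,t+off,h)+r*(np.cos(a)*u+np.sin(a)*v) for a in A]; S_.append(cv2.remap(g.astype(np.float32),*[np.float32(x)[None] for x in proj(b,P).T],cv2.INTER_LINEAR)[0])
            best.append(((np.minimum(S_[1]-S_[0],60)).mean(),t-t0,h))
        print(f,round(np.degrees(off)),np.round(max(best),3))
E
```

```text
scene 90 [ 5.9065e+01 -1.6000e-02  6.0000e+00]
scene 180 [22.371 -0.064  2.   ]
s4 90 [5.6816e+01 8.0000e-03 8.0000e+00]
s4 -90 [ 5.6959e+01 -3.6000e-02  1.0000e+01]
s4 180 [9.155 0.064 2.   ]
s5 90 [5.8282e+01 2.0000e-02 6.0000e+00]
s5 -90 [5.9525e+01 4.0000e-03 8.0000e+00]
s5 180 [24.108  0.1    2.   ]
s13 90 [5.8552e+01 2.0000e-02 6.0000e+00]
s13 -90 [5.9357e+01 4.0000e-03 8.0000e+00]
s13 180 [24.009  0.1    2.   ]
```

```bash
python3 -c "
from workcell import workorder
print(workorder.hand_in())"
```

```text
the job is handed in; nothing more can be done
None
```

I handed the job in at about 28 s of the 67 s and got no verdict back: the disc is about 0.01 rad off the window's middle, the nose was held on it for over 2 s at roughly 6 N and about 22° (the slope is 25°), the thermometer is back upright in its dock and released, and the dish, crucible and jar look unmoved; I viewed 11 pictures where the limit was 10.

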